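# Ratchet the clamp-on hook tight

## Task

The aluminium clamp-on hook on the front edge of the dark grey shelf is loose. Its ratchet handle is set to loosen: push the thumb lever on top of the ratchet head right over to its other side, then swing the handle to and fro so that its clockwise strokes (seen from above) screw the pressure bar hard down on the shelf board and the handle will turn the screw no further. Leave the lever on the tightening side, let go, and leave the other things where they are.

Things in the scene. Friction and masses are not known exactly. Their poses are not given: they have to be found in the camera images.
- shelf: Low dark grey plastic shelf, fixed, 240 (x) x 520 (y) mm; board top 90 mm above the table, board 15 mm thick. Origin under its centre on the table; its -x edge is the front, towards the robot; the clamp sits in the middle of that edge, its upright screw axis 85 mm in front of the origin (shelf x = -85 mm, y = 0). Below the handle the clamp's hook sticks out 80 mm in front of the board edge, all of it lower than 80 mm.
- head_top (a point): Point on the screw axis on the flat top of the ratchet head, 172 mm above the table. The steel head is a disc of 92 mm diameter, 30 mm thick (142 to 172 mm). Turns with the handle; its x axis points out along the handle bar, its z up, y to the left of the bar when looking outwards along it from the screw.
- handle_grip (a point): Point in the middle of the handle's black rubber grip, 140 mm from the screw axis, 157 mm above the table; x axis points outwards along the bar. The grip is 26 mm wide, 22 mm high and runs from 110 to 195 mm from the axis; between head and grip is a 42 mm wide neck (to 80 mm) and a 22 mm wide bar. Free space below down to the board (90 mm) or the hook.
- lever_tip (a point): Point near the free end of the black thumb lever, half way up its thumb piece, 187 mm above the table. The lever lies on top of the head: it pivots upright 58 mm out from the screw axis on the handle side and points back over the screw axis; this point is 75 mm from the pivot, the end 87 mm. The lever is 12 mm wide (14 mm at the 30 mm long thumb piece); its top stands 18 mm above the head top, the thumb piece's 27 mm; their undersides are 3 to 4 mm above the head top.
- lever (a joint): Thumb lever angle in rad relative to the handle: starts near -0.45 (loosen, free end on the -y side of point head_top), +0.45 is full over (tighten, free end on the +y side of head_top). It stays where it is left; about 1.3 N at its end moves it. Between about -0.1 and +0.1 neither direction drives.
- handle (a joint): Handle swing in rad seen from above, anticlockwise positive; 0 = straight out from the shelf's front, stops at -0.7 and +0.7. With the lever on the tighten side, moving towards -0.7 (clockwise) turns the screw, moving back clicks freely (16 teeth, so up to 0.4 rad of a stroke is lost before it bites). Turning the screw takes about 4 N at the grip, swinging back 1 to 2 N.
- spindle (a joint): Screw angle in rad, clockwise seen from above positive; starts between 0 and 0.1, hard stop at 1.6 where the pressure bar is tight on the board and the handle jams. One stroke is not enough. Each rad lowers the bar 7.5 mm: the aluminium pressure bar, 34 mm deep, 130 mm wide, its ends showing on both sides of the head, is 12 mm above the board at 0.
- tray_yellow: Yellow peg tray, 120 x 150 x 45 mm, loose on the shelf, origin under its centre; leave alone.
- tray_white: White peg tray, same size, loose on the shelf; leave alone.
- tray_blue: Blue peg tray, same size, loose on the table; leave alone.
- jar: Glass jar with steel twist lid, 76 mm diameter, 110 mm high, loose on the shelf behind the clamp, origin under its centre; leave alone.
- hanger: Steel wire hanger lying on the table, 380 mm wide; leave alone.
- peg_a: Wooden clothes peg, 75 mm long, lying on the table; leave alone.
- peg_b: Another wooden clothes peg, lying on the table; leave alone.

How it is judged:
By the outcome, as a careful person would: the job done as asked, in the order asked, and still so for the second after the job is handed in, with the robot touching nothing.
It also fails if it takes over 72 s, if anything falls off the work surface, if the arm or the gripper's body presses on something with over 40 N, if the wrist force passes 120 N, or if a joint passes its speed limit or range.

## Robot

A 7-joint arm with a two-finger parallel gripper is mounted at the origin on the work surface. World frame = base frame: x ahead of the robot, y to its left, z up, the work surface at z = 0. Lengths are in m, angles in rad, forces in N, time in s.
With the tool pointing down it reaches from about 0.35 to 0.9 m from the base axis. Payload 7.2 kg.
Tool frame: the origin (TCP) lies at the very end of the fingers, on their centre line; the grasp point (between the pads) lies 19 mm behind it; z points along the fingers, y is the line along which they close (so a half turn about z gives the same grasp; the last joint's range is limited). The gripper opens to 88 mm and grips with 3 to 60 N. Pads are 20 mm wide; open, the fingers measure 115 mm over their backs; the gripper's body (75 mm by 178 mm) begins 61 mm behind the grasp point.
Start: joints at [1.037, 0.411, -0.013, 1.596, 0.006, 1.134, -0.082], TCP at [0.281, -0.558, 0.223] pointing down, gripper open.
Joint ranges: [-2.95, 2.95], [-0.29, 1.99], [-1.47, 1.44], [0.14, 2.54], [-1.03, 4.17], [0.13, 1.85], [-2.86, 2.86]. Speed limits (rad/s): [2.39, 2.39, 3.01, 3.01, 3.14, 3.14, 3.14].

## Interface

Orientations are given as a 3x3 rotation matrix whose columns are the frame's x, y, z axes.
In Python, from workcell import status, optics, bot gives the robot as it stands.
- The arm moves only by the tool send_rows, never from a script. Its argument "targets" is a list of rows, each a list of 3 entries, a list of its own where there are three numbers: the shift along the world's x, y, z each as a share of 60 mm, from -1 to 1, then the turn, a rotation vector about the world's x, y, z each as a share of 4 degrees, from -1 to 1, then the closure, from -1 (fully open) to 1 (shut). A call has 1 to 8 rows; each row shifts and turns the commanded pose from where the row before left it; what a row does not reach is not made up. A row lasts 1/8 s, in which the tool goes at most 62.5 mm and 10.7 degrees, less where a joint would pass 70% of its speed; a pose out of reach is approached as far as the arm can. A call with a number of a shift or a turn outside -1 to 1 is refused whole. A call with a gripper value outside its range is refused whole. The fingers move at their own pace and stop on an object; "grip_force" is the grip in N (left out, the last holds). Time passes only in rows, so rows that do not move let the fingers close. It gives the time, the measured TCP pose, the force, the opening and the grip force at its end, in the units of the state.
- status.read_state(): the state, without advancing time (a new reading comes with each control period).
- optics.grab_frame(name): name is "scene" or "top" or "wrist"; returns the picture (480x640x3 uint8, red, green, blue); there is no depth.
- optics.calibration(name): a dict with "fx", "fy", "cx", "cy" (pixels), "extrinsics" (4x4, takes a point from camera to world coordinates). Camera axes: x right, y down, z forward; pixel columns grow to the right and rows downward; lengths in m; the calibration is good to about 2 mm. A picture is of the moment at which its call begins: read the wrist's pose just before it. calibration takes no time and is no camera call; for the wrist camera it gives the pose at the moment of the call.
- bot.close_job(): hands the job in; it is judged then, once.
The state is a dict: "t": time; "joints": joint angles; "joint_velocities": joint speeds; "tau": joint torques, N m; "ee_pos": TCP position; "tool_rot": TCP orientation; "force": force on the tool from outside, world axes, zero at the start; "torque": the same for the moment, N m; "opening": finger opening in m; "grip_force": force on a finger pad.
Only numpy, scipy, OpenCV 4.12 (cv2) and the standard library are available. Lean on these libraries where they do the work, as an engineer would, in place of code of your own. Each camera call takes 0.05 s, during which the arm holds its last target. There are 200 camera calls.

## Working session

There is one attempt and no reset: what is moved stays moved. The work goes in short steps, Python scripts to look and compute and a tool call to move; the robot and the scene stay as the last step left them, time stands still between calls to the robot, and variables do not carry over. Pictures are saved under pics/ and viewed, at most 10 in all, crops included, and the job is handed in when it is done.

Besides the shell and the picture viewer there is one more tool, called after "Call:" as name(argument=value, ...) on one line, values as JSON. send_rows: Moves the arm, as the interface text tells. Shift numbers are shares of 60 mm and turn numbers shares of 4 degrees, none past 1 either way. Its arguments: {"type":"object","properties":{"targets":{"type":"array"},"grip_force":{"type":"number"}},"required":["targets"]}

```bash
mkdir -p pics; python3 - <<'E'
from workcell import status, optics
import cv2, numpy as np
s=status.read_state(); print(s['t'],s['ee_pos'],s['tool_rot'],s['opening'])
for n in("scene","top"):
    im=optics.grab_frame(n); cv2.imwrite(f"pics/{n}0.png",im[:,:,::-1])
    c=optics.calibration(n); print(n,c['fx'],c['fy'],c['cx'],c['cy']); print(np.round(c['extrinsics'],3))
E
```

```text
0.0 [ 0.28047169 -0.55796702  0.22179571] [[ 8.93419875e-01  4.49221853e-01 -8.09342596e-04]
 [ 4.49222571e-01 -8.93418791e-01  1.39498318e-03]
 [-9.64249529e-05 -1.60988066e-03 -9.99998699e-01]] 0.08792465518657094
scene 547.4109833918124 547.4109833918124 316.8582792067297 241.79633716525365
[[ 0.881  0.314 -0.354  1.065]
 [ 0.473 -0.591  0.653 -0.902]
 [-0.005 -0.743 -0.669  1.109]
 [ 0.     0.     0.     1.   ]]
top 574.0787188892086 574.0787188892086 320.34291753792303 232.8543355110564
[[-0.023 -0.98   0.2    0.302]
 [-1.     0.023 -0.005  0.03 ]
 [ 0.    -0.2   -0.98   1.421]
 [ 0.     0.     0.     1.   ]]
```

View pics/top0.png

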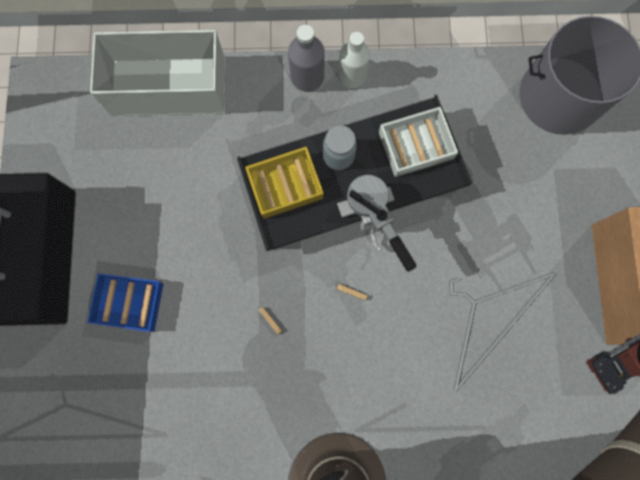

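View pics/scene0.png

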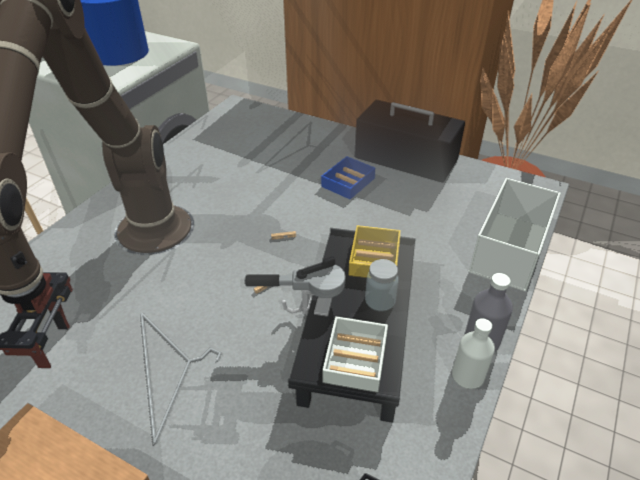

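The top view shows the shelf corners near (239,158), (437,98), (470,186) and (270,248), the head near (370,190), the grip from (393,238) to (410,268), and the lever end near (351,196). The scene view shows the grip at (262,280) and the lever at (318,270). I'll measure these.

```bash
cat > h.py <<'E'
import numpy as np, cv2
from workcell import status, optics
def ray(n,uv,z,c=None):
    c=c or optics.calibration(n); E=np.array(c['extrinsics'])
    d=E[:3,:3]@[(uv[0]-c['cx'])/c['fx'],(uv[1]-c['cy'])/c['fy'],1]
    return E[:3,3]+d*(z-E[2,3])/d[2]
def pix(n,p,c=None):
    c=c or optics.calibration(n); E=np.array(c['extrinsics'])
    q=E[:3,:3].T@(np.array(p)-E[:3,3]); return np.array([c['cx']+c['fx']*q[0]/q[2],c['cy']+c['fy']*q[1]/q[2]])
E
python3 - <<'E'
from h import *
P=[ray("top",p,.09) for p in[(239,158),(437,98),(470,186),(270,248)]]
P=np.array(P)[:,:2]; print(P.round(3), [np.linalg.norm(P[i]-P[i-1]).round(3) for i in range(4)])
y=(P[0]-P[1])+(P[3]-P[2]); yaw=np.arctan2(-y[0],y[1]); c=P.mean(0)
ax=c-.085*np.array([np.cos(yaw),np.sin(yaw)]); print("yaw",yaw,"c",c,"axis",ax, "pix",pix("top",[*ax,.172]),pix("scene",[*ax,.172]))
# grip mask
im=cv2.imread("pics/top0.png"); v=im.max(2)
m=(v<50).astype(np.uint8); n,l,st,ce=cv2.connectedComponentsWithStats(m[225:275,380:425])
for i in range(1,n):
    if st[i,4]>80:
        ys,xs=np.where(l==i); r=cv2.minAreaRect(np.c_[xs+380,ys+225].astype(np.float32)); print(r,st[i,4]); print(ray("top",r[0],.162))
cr=np.hstack([cv2.resize(im[150:280,300:430],(400,400),interpolation=2),cv2.resize(cv2.imread("pics/scene0.png")[230:330,235:365],(520,400),interpolation=2)[:,:400]])
cv2.imwrite("pics/c0.png",cr)
E
```

```text
[[ 0.764  0.217]
 [ 0.909 -0.274]
 [ 0.681 -0.339]
 [ 0.54   0.143]] [np.float64(0.236), np.float64(0.512), np.float64(0.238), np.float64(0.502)]
yaw 0.28507907978859515 c [ 0.72371661 -0.06310472] axis [ 0.64214726 -0.08700955] pix [368.89276793 194.81811418] [324.22334945 276.14065328]
((402.38232421875, 253.47059631347656), (34.814212799072266, 9.775419235229492), 59.03623962402344) 331
[ 0.50839615 -0.15690697  0.162     ]
```

View pics/c0.png

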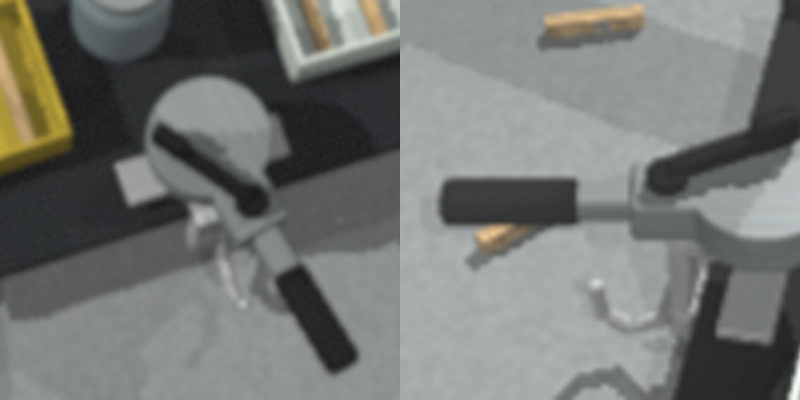

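```bash
python3 - <<'E'
from h import *
ax=np.array([.642,-.087]); g=ray("top",(402.4,253.5),.162)[:2]; u=(g-ax)/np.linalg.norm(g-ax); l=np.array([-u[1],u[0]])
for n,p in(("piv",(381.6,214.)),("end",(351.3,192.9))):
    q=ray("top",p,.192)[:2]; print(n,q,"head frame",(q-ax)@u,(q-ax)@l)
# head disc centre from scene view cross check
print(ray("top",(367.6,194.8),.172), u,l)
s=ax-.012*u-.075*l; e=ax-.012*u+.006*l; print(s,e)
E
```

```text
piv [ 0.59243121 -0.11131393] head frame 0.05519207624682324 -0.0014378182878597835
end [ 0.64200995 -0.04632783] head frame -0.018865052455623952 -0.03603242046418767
[ 0.64225726 -0.08410232  0.172     ] [-0.8860366 -0.4636153] [ 0.4636153 -0.8860366]
[ 0.61786129 -0.01498387] [ 0.65541413 -0.08675284]
```

Call:
send_rows(targets=[[[0.5, 0.8, 0.3], [0, 0, 0], 1], [[0.5, 0.8, 0.3], [0, 0, 0], 1], [[0.5, 0.8, 0], [0, 0, 0], 1], [[0.5, 0.8, 0], [0, 0, 0], 1], [[0.5, 0.8, 0], [0, 0, 0], 1], [[0.5, 0.8, 0], [0, 0, 0], 1], [[0.5, 0.8, 0], [0, 0, 0], 1], [[0.5, 0.8, 0], [0, 0, 0], 1]], grip_force=10)

```text
t: 1.1
ee_pos: [0.5212, -0.1728, 0.2585]
tool_rot: [[0.894, 0.449, -0.0], [0.449, -0.894, -0.0], [-0.0, -0.0, -1.0]]
force: [0.3, -1.1, -0.1]
opening: 0.0112
grip_force: 0.0
```

The measurements agree with the known geometry: the pivot comes out at 55 mm against 58 mm, and the lever end at (-19,-36) mm against (-20,-38) mm. Next I go to the start of the push.

Call:
send_rows(targets=[[[0.5, 0.8, 0], [0, 0, 0], 1], [[0.5, 0.8, 0], [0, 0, 0], 1], [[0.6, 1.0, 0], [0, 0, 0], 1], [[0, 0, 0], [0, 0, 0], 1], [[0, 0, -0.5], [0, 0, 0], 1], [[0, 0, 0], [0, 0, 0], 1]])

```text
t: 1.85
ee_pos: [0.611, -0.026, 0.2264]
tool_rot: [[0.894, 0.448, -0.005], [0.448, -0.894, -0.001], [-0.005, -0.002, -1.0]]
force: [-0.6, -0.2, 0.2]
opening: 0.0004
grip_force: 0.0
```

```bash
python3 - <<'E'
from h import *
s=status.read_state(); print(s['ee_pos'],s['opening'])
a=optics.grab_frame("wrist"); b=optics.grab_frame("top")[120:280,280:440]
cv2.imwrite("pics/w1.png",np.hstack([cv2.resize(a,(480,360)),cv2.resize(b,(320,360))])[:,:,::-1])
E
```

```text
[ 0.61102971 -0.02595035  0.22637282] 0.0004465809093343417
```

View pics/w1.png

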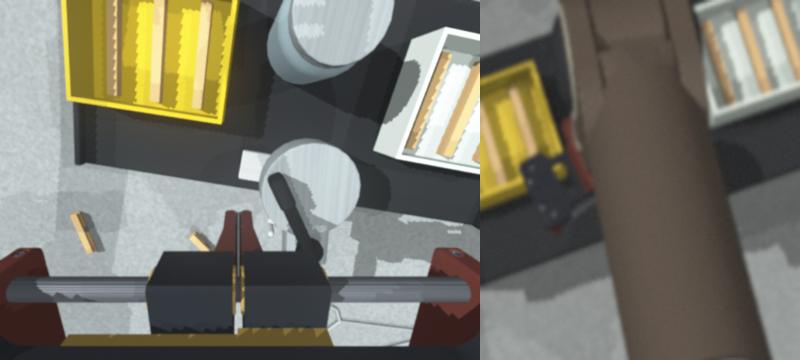

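The wrist view shows the closed fingertips at about (238,212), left of the lever with clear space between, and the lever end at about (275,178). In full-size pixels that is (367,238).

```bash
python3 - <<'E'
from h import *
ax=np.array([.642,-.087]); u=np.array([-.886,-.4636]); l=np.array([.4636,-.886])
for n,p,z in(("end",(365,236),.195),("piv",(415,333),.19),("headL",(347,243),.172),("headR",(480,243),.172)):
    q=ray("wrist",p,z)[:2]; print(n,q.round(4),(q-ax)@u,(q-ax)@l)
E
```

```text
end [ 0.6486 -0.0407] -0.027305815828335467 -0.03795314135974777
piv [ 0.6021 -0.1068] 0.04453163885368574 -0.0009297900513977808
headL [ 0.6342 -0.0382] -0.015698377263603184 -0.046889278223517426
headR [ 0.6752 -0.12  ] -0.01413469778730506 0.04459526771190442
```

Call:
send_rows(targets=[[[0.16, 0.08, -0.4], [0, 0, 0], 1], [[0, 0, -0.35], [0, 0, 0], 1], [[0, 0, 0], [0, 0, 0], 1]])

```text
t: 2.33
ee_pos: [0.6219, -0.0207, 0.1834]
tool_rot: [[0.894, 0.449, -0.002], [0.449, -0.894, -0.0], [-0.001, -0.001, -1.0]]
force: [0.7, -0.5, 1.0]
opening: 0.0002
grip_force: 0.0
```

Call:
send_rows(targets=[[[0.09, -0.18, 0], [0, 0, 0], 1], [[0.09, -0.18, 0], [0, 0, 0], 1], [[0.09, -0.18, 0], [0, 0, 0], 1], [[0.09, -0.18, 0], [0, 0, 0], 1], [[0.09, -0.18, 0], [0, 0, 0], 1], [[0, 0, 0], [0, 0, 0], 1]])

```text
t: 3.08
ee_pos: [0.6497, -0.0757, 0.1834]
tool_rot: [[0.894, 0.448, -0.0], [0.448, -0.894, -0.001], [-0.001, 0.001, -1.0]]
force: [-0.4, -0.2, 0.1]
opening: 0.0004
grip_force: 0.0
```

Call:
send_rows(targets=[[[0.04, -0.08, 0], [0, 0, 0], 1], [[0.04, -0.08, 0], [0, 0, 0], 1], [[0, 0, 0], [0, 0, 0], 1]])

```text
t: 3.45
ee_pos: [0.6542, -0.0841, 0.1835]
tool_rot: [[0.894, 0.449, -0.0], [0.449, -0.894, -0.0], [-0.0, 0.0, -1.0]]
force: [-0.1, 0.5, 0.8]
opening: 0.0007
grip_force: 0.1
```

Call:
send_rows(targets=[[[0.03, -0.06, 0], [0, 0, 0], 1], [[0, 0, 0], [0, 0, 0], 1]])

```text
t: 3.7
ee_pos: [0.6561, -0.0875, 0.1836]
tool_rot: [[0.894, 0.449, -0.0], [0.449, -0.894, -0.0], [-0.0, 0.0, -1.0]]
force: [-0.9, 1.2, 0.1]
opening: 0.0006
grip_force: 0.6
```

Call:
send_rows(targets=[[[0.03, -0.06, 0], [0, 0, 0], 1], [[0, 0, 0], [0, 0, 0], 1]])

```text
t: 3.95
ee_pos: [0.6572, -0.0886, 0.1834]
tool_rot: [[0.893, 0.45, -0.002], [0.45, -0.893, 0.003], [-0.0, -0.003, -1.0]]
force: [-5.2, 5.0, 0.2]
opening: 0.0004
grip_force: 3.0
```

Call:
send_rows(targets=[[[0.03, -0.06, 0], [0, 0, 0], 1], [[0, 0, 0], [0, 0, 0], 1]])

```text
t: 4.2
ee_pos: [0.6578, -0.0889, 0.1833]
tool_rot: [[0.892, 0.452, -0.005], [0.452, -0.892, 0.006], [-0.001, -0.008, -1.0]]
force: [-9.0, 12.0, 4.1]
opening: 0.0004
grip_force: 6.3
```

```bash
python3 - <<'E'
from h import *
a=optics.grab_frame("wrist"); b=optics.grab_frame("scene")[220:340,230:390]
cv2.imwrite("pics/w2.png",np.hstack([cv2.resize(a,(400,300)),cv2.resize(b,(400,300))])[:,:,::-1])
E
```

```text
(no output)
```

View pics/w2.png

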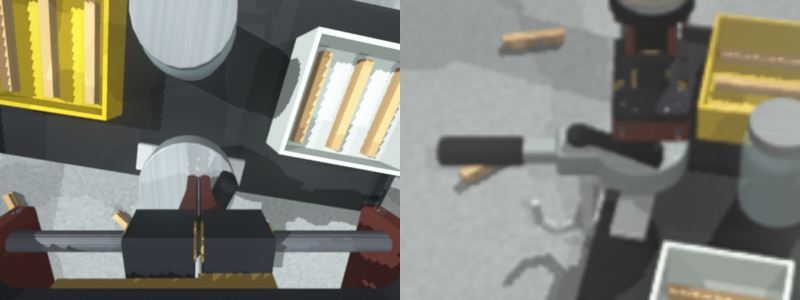

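The lever has swung right over: the force jumps at the predicted position, and the lever lies on the far side of the fingers at (222,185). I'll back off, rise, open, and go to the grip.

Call:
send_rows(targets=[[[-0.15, 0.3, 0], [0, 0, 0], 1], [[0, 0, 0.7], [0, 0, 0], 1], [[0, 0, 0.6], [0, 0, 0], 0], [[-0.75, -0.45, 0], [0, 0, 0], -1], [[-0.75, -0.45, 0], [0, 0, 0], -1], [[-0.75, -0.45, 0], [0, 0, 0], -1], [[0, 0, 0], [0, 0, 0], -1], [[0, 0, 0], [0, 0, 0], -1]])

```text
t: 5.3
ee_pos: [0.5164, -0.1573, 0.2624]
tool_rot: [[0.894, 0.449, 0.002], [0.449, -0.894, -0.001], [0.002, 0.002, -1.0]]
force: [1.1, 0.3, -0.3]
opening: 0.0573
grip_force: 0.0
```

```bash
python3 - <<'E'
from h import *
s=status.read_state(); print(s['t'],s['ee_pos'],s['opening'])
a=optics.grab_frame("wrist"); cv2.imwrite("pics/w3.png",a[:,:,::-1])
for p in ([.644,-.086,.172],[.5155,-.153,.168]): print(pix("wrist",p))
E
```

```text
5.3 [ 0.51640206 -0.15733169  0.26238038] 0.05728277240801763
[307.73158538  39.01487527]
[311.84911658 244.82963371]
```

View pics/w3.png

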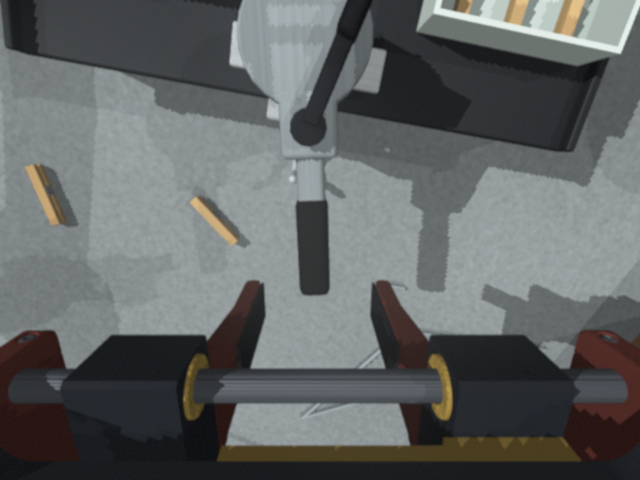

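The grip spans (313,200) to (315,294), right where predicted, and the lever lies well over to the right (tighten) side. I'll descend and grip.

Call:
send_rows(targets=[[[0, 0.06, -0.7], [0, 0, 0], -1], [[0, 0, -0.7], [0, 0, 0], -1], [[0, 0, -0.7], [0, 0, 0], -1], [[0, 0, 0], [0, 0, 0], -1], [[0, 0, 0], [0, 0, 0], 1], [[0, 0, 0], [0, 0, 0], 1], [[0, 0, 0], [0, 0, 0], 1], [[0, 0, 0], [0, 0, 0], 1]], grip_force=12)

```text
t: 6.35
ee_pos: [0.516, -0.154, 0.1364]
tool_rot: [[0.894, 0.449, 0.001], [0.449, -0.894, -0.0], [0.001, 0.001, -1.0]]
force: [-0.3, 0.3, 0.3]
opening: 0.0512
grip_force: 0.0
```

Call:
send_rows(targets=[[[0, 0, 0], [0, 0, 0], 1], [[0, 0, 0], [0, 0, 0], 1], [[0, 0, 0], [0, 0, 0], 1], [[0, 0, 0], [0, 0, 0], 1]])

```text
t: 6.85
ee_pos: [0.5156, -0.1538, 0.1357]
tool_rot: [[0.893, 0.449, -0.0], [0.449, -0.893, -0.0], [-0.0, -0.0, -1.0]]
force: [-0.3, -0.6, 0.6]
opening: 0.0265
grip_force: 12.0
```

```bash
python3 - <<'E'
from h import *
s=status.read_state(); p=s['ee_pos']; ax=np.array([.643,-.086]); d=p[:2]-ax
r=np.hypot(*d); a=np.arctan2(-d[1],-d[0]); print(r,a,"handle",a-.285,s['opening'],s['grip_force'],s['joints'].__repr__())
# cw strokes: angle decreases. step of 4deg
st=np.radians(4)
for k in range(-14,14):
    a0=.285+k*st
    q=lambda a:-r*np.array([np.cos(a),np.sin(a)])
    print(k,"th=%.2f"%(k*st),"cw shift",((q(a0-st)-q(a0))/.06).round(3))
E
```

```text
0.14431506343302264 0.48898104663391295 handle 0.20398104663391298 0.02645702713727776 11.98181927204132 array([ 0.41159777,  0.37532453, -0.26617088,  1.88948207,  0.12421533,
        0.89277434, -1.01965091])
-14 th=-0.98 cw shift [0.112 0.125]
-13 th=-0.91 cw shift [0.103 0.133]
-12 th=-0.84 cw shift [0.093 0.14 ]
-11 th=-0.77 cw shift [0.083 0.146]
-10 th=-0.70 cw shift [0.073 0.151]
-9 th=-0.63 cw shift [0.062 0.156]
-8 th=-0.56 cw shift [0.051 0.16 ]
-7 th=-0.49 cw shift [0.04  0.163]
-6 th=-0.42 cw shift [0.028 0.165]
-5 th=-0.35 cw shift [0.017 0.167]
-4 th=-0.28 cw shift [0.005 0.168]
-3 th=-0.21 cw shift [-0.007  0.168]
-2 th=-0.14 cw shift [-0.019  0.167]
-1 th=-0.07 cw shift [-0.03   0.165]
0 th=0.00 cw shift [-0.042  0.163]
1 th=0.07 cw shift [-0.053  0.159]
2 th=0.14 cw shift [-0.064  0.155]
3 th=0.21 cw shift [-0.074  0.15 ]
4 th=0.28 cw shift [-0.085  0.145]
5 th=0.35 cw shift [-0.095  0.139]
6 th=0.42 cw shift [-0.104  0.132]
7 th=0.49 cw shift [-0.113  0.124]
8 th=0.56 cw shift [-0.121  0.116]
9 th=0.63 cw shift [-0.129  0.107]
10 th=0.70 cw shift [-0.136  0.098]
11 th=0.77 cw shift [-0.143  0.088]
12 th=0.84 cw shift [-0.149  0.078]
13 th=0.91 cw shift [-0.154  0.067]
```

Now the first clockwise stroke, starting from about +0.20 rad.

Call:
send_rows(targets=[[[-0.074, 0.15, 0], [0, 0, -1], 1], [[-0.064, 0.155, 0], [0, 0, -1], 1], [[-0.053, 0.159, 0], [0, 0, -1], 1], [[-0.042, 0.163, 0], [0, 0, -1], 1], [[-0.03, 0.165, 0], [0, 0, -1], 1], [[-0.019, 0.167, 0], [0, 0, -1], 1], [[-0.007, 0.168, 0], [0, 0, -1], 1]])

```text
t: 7.72
ee_pos: [0.4977, -0.0863, 0.1357]
tool_rot: [[1.0, -0.025, -0.001], [-0.025, -1.0, -0.001], [-0.001, 0.001, -1.0]]
force: [-1.9, -1.5, 1.6]
opening: 0.0268
grip_force: 12.3
```

Call:
send_rows(targets=[[[0.005, 0.168, 0], [0, 0, -1], 1], [[0.017, 0.167, 0], [0, 0, -1], 1], [[0.028, 0.165, 0], [0, 0, -1], 1], [[0.04, 0.163, 0], [0, 0, -1], 1], [[0.051, 0.16, 0], [0, 0, -1], 1], [[0, 0, 0], [0, 0, 0], 1]])

```text
t: 8.48
ee_pos: [0.5057, -0.0359, 0.1356]
tool_rot: [[0.932, -0.362, -0.002], [-0.362, -0.932, 0.0], [-0.002, 0.001, -1.0]]
force: [-6.1, 1.0, 5.8]
opening: 0.0263
grip_force: 11.8
```

Back stroke, anticlockwise to about +0.6 rad.

Call:
send_rows(targets=[[[-0.051, -0.16, 0], [0, 0, 1], 1], [[-0.04, -0.163, 0], [0, 0, 1], 1], [[-0.028, -0.165, 0], [0, 0, 1], 1], [[-0.017, -0.167, 0], [0, 0, 1], 1], [[-0.005, -0.168, 0], [0, 0, 1], 1], [[0.007, -0.168, 0], [0, 0, 1], 1], [[0.019, -0.167, 0], [0, 0, 1], 1], [[0.03, -0.165, 0], [0, 0, 1], 1]])

```text
t: 9.48
ee_pos: [0.5016, -0.1155, 0.1356]
tool_rot: [[0.982, 0.19, -0.0], [0.19, -0.982, 0.001], [0.0, -0.001, -1.0]]
force: [-0.6, 3.7, 0.3]
opening: 0.0262
grip_force: 11.8
```

Call:
send_rows(targets=[[[0.042, -0.163, 0], [0, 0, 1], 1], [[0.053, -0.159, 0], [0, 0, 1], 1], [[0.064, -0.155, 0], [0, 0, 1], 1], [[0.074, -0.15, 0], [0, 0, 1], 1], [[0.085, -0.145, 0], [0, 0, 1], 1], [[0.095, -0.139, 0], [0, 0, 1], 1], [[0.104, -0.132, 0], [0, 0, 1], 1], [[0.113, -0.124, 0], [0, 0, 1], 1]])

```text
t: 10.48
ee_pos: [0.5397, -0.1859, 0.1356]
tool_rot: [[0.732, 0.681, 0.0], [0.681, -0.732, 0.001], [0.001, -0.001, -1.0]]
force: [-0.5, 3.0, 1.1]
opening: 0.0264
grip_force: 11.8
```

Call:
send_rows(targets=[[[0.121, -0.116, 0], [0, 0, 1], 1], [[0.065, -0.055, 0], [0, 0, 0.5], 1], [[0, 0, 0], [0, 0, 0], 1]])

```text
t: 10.85
ee_pos: [0.5511, -0.1964, 0.1357]
tool_rot: [[0.66, 0.751, 0.001], [0.751, -0.66, 0.0], [0.001, 0.0, -1.0]]
force: [0.8, 2.7, 0.7]
opening: 0.0263
grip_force: 11.9
```

Call:
send_rows(targets=[[[-0.065, 0.055, 0], [0, 0, -0.5], 1], [[-0.121, 0.116, 0], [0, 0, -1], 1], [[-0.113, 0.124, 0], [0, 0, -1], 1], [[-0.104, 0.132, 0], [0, 0, -1], 1], [[-0.095, 0.139, 0], [0, 0, -1], 1], [[-0.085, 0.145, 0], [0, 0, -1], 1], [[-0.074, 0.15, 0], [0, 0, -1], 1], [[-0.064, 0.155, 0], [0, 0, -1], 1]])

```text
t: 11.85
ee_pos: [0.5075, -0.1353, 0.1356]
tool_rot: [[0.948, 0.317, 0.001], [0.317, -0.948, -0.001], [0.001, 0.001, -1.0]]
force: [5.1, 1.3, -4.0]
opening: 0.0264
grip_force: 12.3
```

Call:
send_rows(targets=[[[-0.053, 0.159, 0], [0, 0, -1], 1], [[-0.042, 0.163, 0], [0, 0, -1], 1], [[-0.03, 0.165, 0], [0, 0, -1], 1], [[-0.019, 0.167, 0], [0, 0, -1], 1], [[-0.007, 0.168, 0], [0, 0, -1], 1]])

```text
t: 12.48
ee_pos: [0.498, -0.0864, 0.1357]
tool_rot: [[1.0, -0.027, 0.001], [-0.027, -1.0, -0.001], [0.001, 0.001, -1.0]]
force: [3.2, -1.3, -2.0]
opening: 0.027
grip_force: 12.4
```

Call:
send_rows(targets=[[[0.005, 0.168, 0], [0, 0, -1], 1], [[0.017, 0.167, 0], [0, 0, -1], 1], [[0.028, 0.165, 0], [0, 0, -1], 1]])

```text
t: 12.85
ee_pos: [0.5004, -0.0565, 0.1356]
tool_rot: [[0.972, -0.234, -0.001], [-0.234, -0.972, -0.001], [-0.0, 0.001, -1.0]]
force: [-0.5, -0.0, 0.2]
opening: 0.0262
grip_force: 12.5
```

Call:
send_rows(targets=[[[0.04, 0.163, 0], [0, 0, -1], 1], [[0.051, 0.16, 0], [0, 0, -1], 1], [[0, 0, 0], [0, 0, 0], 1]])

```text
t: 13.22
ee_pos: [0.5057, -0.0363, 0.1356]
tool_rot: [[0.932, -0.363, -0.001], [-0.363, -0.932, -0.0], [-0.001, 0.001, -1.0]]
force: [-3.4, 0.9, 3.5]
opening: 0.0268
grip_force: 12.0
```

The clockwise forces look low, so I'll check that the bar has actually moved by comparing scene crops, before against now.

```bash
python3 - <<'E'
from h import *
b=optics.grab_frame("scene")[:,:,::-1]; cv2.imwrite("pics/scene3.png",b)
a=cv2.imread("pics/scene0.png"); s=np.s_[230:330,270:370]
cv2.imwrite("pics/cmp.png",np.hstack([cv2.resize(i[s],(400,400),interpolation=cv2.INTER_CUBIC) for i in(a,b)]))
E
```

```text
(no output)
```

View pics/cmp.png

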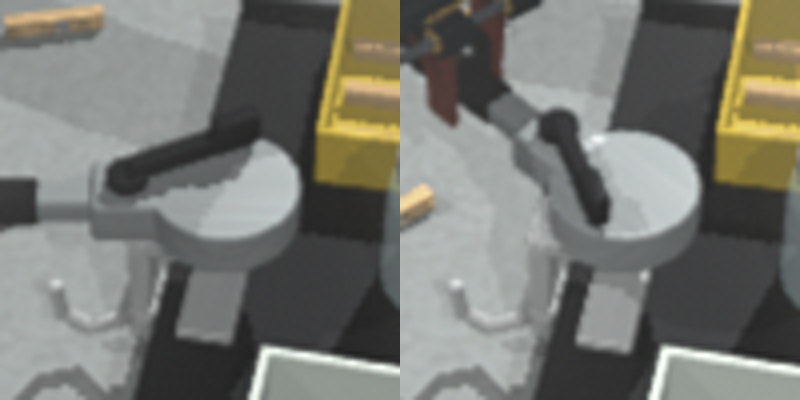

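The bar end has dropped by about 10 zoomed pixels (2.5 px, or roughly 7 mm, about 1 rad), and the lever is still on the tighten side. Another back stroke.

Call:
send_rows(targets=[[[-0.051, -0.16, 0], [0, 0, 1], 1], [[-0.04, -0.163, 0], [0, 0, 1], 1], [[-0.028, -0.165, 0], [0, 0, 1], 1], [[-0.017, -0.167, 0], [0, 0, 1], 1], [[-0.005, -0.168, 0], [0, 0, 1], 1], [[0.007, -0.168, 0], [0, 0, 1], 1], [[0.019, -0.167, 0], [0, 0, 1], 1], [[0.03, -0.165, 0], [0, 0, 1], 1]])

```text
t: 14.28
ee_pos: [0.5018, -0.1163, 0.1357]
tool_rot: [[0.982, 0.188, 0.001], [0.188, -0.982, 0.001], [0.001, -0.001, -1.0]]
force: [1.7, 3.0, -1.2]
opening: 0.0262
grip_force: 11.7
```

Call:
send_rows(targets=[[[0.042, -0.163, 0], [0, 0, 1], 1], [[0.053, -0.159, 0], [0, 0, 1], 1], [[0.064, -0.155, 0], [0, 0, 1], 1], [[0.074, -0.15, 0], [0, 0, 1], 1], [[0.085, -0.145, 0], [0, 0, 1], 1], [[0.095, -0.139, 0], [0, 0, 1], 1], [[0.104, -0.132, 0], [0, 0, 1], 1], [[0.113, -0.124, 0], [0, 0, 1], 1]])

```text
t: 15.28
ee_pos: [0.5396, -0.186, 0.1357]
tool_rot: [[0.733, 0.68, 0.001], [0.68, -0.733, 0.001], [0.001, -0.0, -1.0]]
force: [0.8, 5.9, 0.5]
opening: 0.0262
grip_force: 11.8
```

Call:
send_rows(targets=[[[0.121, -0.116, 0], [0, 0, 1], 1], [[0.065, -0.055, 0], [0, 0, 0.5], 1], [[0, 0, 0], [0, 0, 0], 1], [[-0.065, 0.055, 0], [0, 0, -0.5], 1], [[-0.121, 0.116, 0], [0, 0, -1], 1], [[-0.113, 0.124, 0], [0, 0, -1], 1]])

```text
t: 16.02
ee_pos: [0.5327, -0.1785, 0.1357]
tool_rot: [[0.783, 0.622, 0.001], [0.622, -0.783, -0.0], [0.001, 0.001, -1.0]]
force: [4.0, 2.7, -2.5]
opening: 0.0263
grip_force: 11.9
```

Call:
send_rows(targets=[[[-0.104, 0.132, 0], [0, 0, -1], 1], [[-0.095, 0.139, 0], [0, 0, -1], 1], [[-0.085, 0.145, 0], [0, 0, -1], 1]])

```text
t: 16.4
ee_pos: [0.5159, -0.1541, 0.1357]
tool_rot: [[0.895, 0.445, 0.002], [0.445, -0.895, -0.001], [0.001, 0.002, -1.0]]
force: [5.6, 0.8, -5.1]
opening: 0.0264
grip_force: 12.2
```

Now at th ≈ +0.2. I'll go on in short calls and watch for the jam.

Call:
send_rows(targets=[[[-0.074, 0.15, 0], [0, 0, -1], 1], [[-0.064, 0.155, 0], [0, 0, -1], 1]])

```text
t: 16.65
ee_pos: [0.5075, -0.1359, 0.1357]
tool_rot: [[0.949, 0.316, 0.002], [0.316, -0.949, -0.001], [0.001, 0.002, -1.0]]
force: [4.6, 0.5, -4.1]
opening: 0.0262
grip_force: 12.3
```

Call:
send_rows(targets=[[[-0.053, 0.159, 0], [0, 0, -1], 1], [[-0.042, 0.163, 0], [0, 0, -1], 1]])

```text
t: 16.9
ee_pos: [0.5016, -0.1168, 0.1357]
tool_rot: [[0.983, 0.181, 0.001], [0.181, -0.983, -0.002], [0.001, 0.002, -1.0]]
force: [3.3, 0.7, -3.4]
opening: 0.0263
grip_force: 12.4
```

Call:
send_rows(targets=[[[-0.03, 0.165, 0], [0, 0, -1], 1], [[-0.019, 0.167, 0], [0, 0, -1], 1]])

```text
t: 17.15
ee_pos: [0.4984, -0.097, 0.1357]
tool_rot: [[0.999, 0.042, 0.001], [0.042, -0.999, -0.002], [0.001, 0.002, -1.0]]
force: [2.5, -0.9, -1.6]
opening: 0.0266
grip_force: 12.4
```

Call:
send_rows(targets=[[[-0.007, 0.168, 0], [0, 0, -1], 1], [[0.005, 0.168, 0], [0, 0, -1], 1]])

```text
t: 17.4
ee_pos: [0.4978, -0.077, 0.1356]
tool_rot: [[0.995, -0.097, -0.0], [-0.097, -0.995, -0.002], [-0.0, 0.002, -1.0]]
force: [1.0, -0.6, -0.4]
opening: 0.0264
grip_force: 12.6
```

Call:
send_rows(targets=[[[0.017, 0.167, 0], [0, 0, -1], 1], [[0.028, 0.165, 0], [0, 0, -1], 1]])

```text
t: 17.65
ee_pos: [0.5001, -0.0571, 0.1356]
tool_rot: [[0.972, -0.235, -0.001], [-0.235, -0.972, -0.002], [-0.001, 0.002, -1.0]]
force: [-1.9, -0.5, 1.8]
opening: 0.0268
grip_force: 12.5
```

Call:
send_rows(targets=[[[0.04, 0.163, 0], [0, 0, -1], 1], [[0.051, 0.16, 0], [0, 0, -1], 1], [[0, 0, 0], [0, 0, 0], 1]])

```text
t: 18.02
ee_pos: [0.5054, -0.0368, 0.1356]
tool_rot: [[0.932, -0.364, -0.002], [-0.364, -0.932, -0.001], [-0.002, 0.001, -1.0]]
force: [-5.4, 2.0, 5.1]
opening: 0.0264
grip_force: 11.9
```

There is no jam where I expected one. I'll measure the bar again and look at the lever angle.

```bash
python3 - <<'E'
from h import *
b=optics.grab_frame("scene")[:,:,::-1]; cv2.imwrite("pics/scene4.png",b)
ims=[cv2.imread("pics/scene%d.png"%i) for i in(0,3)]+[b]
for c in(319,323,327): 
    for i in ims: print(c,i[292:324,c,1].tolist())
ax=np.array([.643,-.086]); th=.285
# bar end corners (-y side) expected pixel vs spindle angle
ux=np.array([np.cos(th),np.sin(th)]); uy=np.array([-np.sin(th),np.cos(th)])
for sp in(0,.8,1.6): print(sp,[pix("scene",[*(ax+sx*.017*ux-.065*uy),.102-.0075*sp]).round(1).tolist() for sx in(-1,1)])
w=optics.grab_frame("wrist")[:,:,::-1]
cv2.imwrite("pics/cmp4.png",np.hstack([cv2.resize(b[250:330,290:370],(400,400),interpolation=2),cv2.resize(w,(400,400))]))
E
```

```text
319 [95, 97, 99, 98, 98, 104, 116, 121, 122, 122, 121, 121, 120, 120, 120, 120, 120, 120, 120, 120, 127, 124, 105, 67, 43, 41, 42, 42, 42, 43, 43, 42]
319 [111, 114, 112, 110, 107, 107, 123, 128, 130, 149, 157, 157, 157, 157, 157, 155, 155, 156, 156, 156, 156, 157, 157, 157, 145, 93, 51, 49, 49, 50, 50, 50]
319 [111, 113, 113, 110, 106, 104, 116, 127, 129, 130, 150, 157, 158, 157, 156, 155, 155, 155, 155, 155, 156, 156, 157, 162, 149, 119, 75, 49, 50, 49, 49, 49]
323 [104, 100, 98, 100, 101, 100, 115, 121, 122, 122, 121, 121, 121, 119, 120, 119, 119, 119, 120, 119, 119, 134, 128, 83, 47, 41, 42, 42, 41, 41, 41, 40]
323 [111, 110, 108, 109, 109, 108, 123, 129, 127, 131, 149, 156, 157, 157, 155, 155, 155, 156, 154, 154, 154, 154, 155, 166, 148, 109, 69, 49, 48, 48, 48, 48]
323 [112, 111, 109, 109, 109, 105, 118, 127, 128, 130, 149, 156, 157, 157, 156, 155, 156, 155, 155, 154, 154, 153, 155, 155, 169, 147, 97, 57, 47, 48, 48, 47]
327 [100, 101, 99, 101, 102, 101, 113, 118, 119, 118, 118, 119, 119, 119, 120, 120, 121, 120, 120, 119, 120, 120, 111, 92, 58, 41, 39, 39, 40, 41, 40, 40]
327 [106, 108, 109, 108, 107, 107, 121, 128, 127, 126, 126, 127, 145, 154, 153, 154, 154, 155, 155, 157, 156, 153, 147, 141, 132, 112, 71, 48, 47, 49, 47, 47]
327 [106, 108, 108, 109, 107, 106, 114, 124, 127, 126, 127, 134, 138, 148, 154, 154, 154, 155, 155, 155, 156, 155, 152, 146, 140, 125, 105, 71, 49, 48, 48, 47]
0 [[312.3, 314.5], [326.2, 316.7]]
0.8 [[312.3, 316.1], [326.2, 318.3]]
1.6 [[312.4, 317.7], [326.2, 319.9]]
```

View pics/cmp4.png

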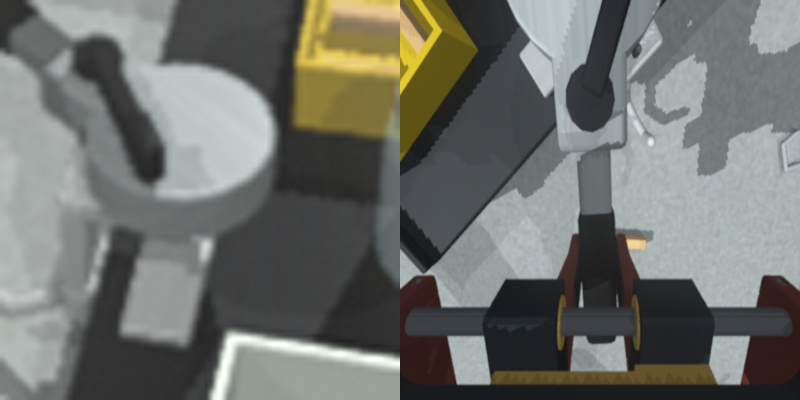

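The bar edge has now moved 3.3 px of the predicted 3.2 px full travel, so the screw should be at or near its stop. One more stroke will confirm the jam.

Call:
send_rows(targets=[[[-0.051, -0.16, 0], [0, 0, 1], 1], [[-0.04, -0.163, 0], [0, 0, 1], 1], [[-0.028, -0.165, 0], [0, 0, 1], 1], [[-0.017, -0.167, 0], [0, 0, 1], 1], [[-0.005, -0.168, 0], [0, 0, 1], 1], [[0.007, -0.168, 0], [0, 0, 1], 1], [[0.019, -0.167, 0], [0, 0, 1], 1], [[0.03, -0.165, 0], [0, 0, 1], 1]])

```text
t: 19.12
ee_pos: [0.5018, -0.1165, 0.1356]
tool_rot: [[0.982, 0.188, 0.001], [0.188, -0.982, 0.0], [0.001, -0.0, -1.0]]
force: [2.1, 4.2, -1.4]
opening: 0.0262
grip_force: 11.8
```

Call:
send_rows(targets=[[[0.042, -0.163, 0], [0, 0, 1], 1], [[0.053, -0.159, 0], [0, 0, 1], 1], [[0.064, -0.155, 0], [0, 0, 1], 1], [[0.074, -0.15, 0], [0, 0, 1], 1], [[0.085, -0.145, 0], [0, 0, 1], 1], [[0.095, -0.139, 0], [0, 0, 1], 1], [[0.104, -0.132, 0], [0, 0, 1], 1], [[0.113, -0.124, 0], [0, 0, 1], 1]])

```text
t: 20.12
ee_pos: [0.5394, -0.1859, 0.1356]
tool_rot: [[0.733, 0.68, 0.0], [0.68, -0.733, 0.001], [0.001, -0.001, -1.0]]
force: [-0.2, 5.1, 1.0]
opening: 0.0262
grip_force: 11.8
```

Call:
send_rows(targets=[[[-0.113, 0.124, 0], [0, 0, -1], 1], [[-0.104, 0.132, 0], [0, 0, -1], 1]])

```text
t: 20.38
ee_pos: [0.5267, -0.171, 0.1357]
tool_rot: [[0.823, 0.568, 0.002], [0.568, -0.823, 0.0], [0.001, 0.001, -1.0]]
force: [3.1, 3.2, -1.4]
opening: 0.0266
grip_force: 12.1
```

Call:
send_rows(targets=[[[-0.095, 0.139, 0], [0, 0, -1], 1], [[-0.085, 0.145, 0], [0, 0, -1], 1]])

```text
t: 20.62
ee_pos: [0.5159, -0.1542, 0.1357]
tool_rot: [[0.894, 0.448, 0.002], [0.448, -0.894, -0.001], [0.001, 0.001, -1.0]]
force: [4.3, 1.3, -3.8]
opening: 0.0265
grip_force: 12.2
```

Call:
send_rows(targets=[[[-0.074, 0.15, 0], [0, 0, -1], 1], [[-0.064, 0.155, 0], [0, 0, -1], 1]])

```text
t: 20.88
ee_pos: [0.5076, -0.1364, 0.1357]
tool_rot: [[0.948, 0.319, 0.002], [0.319, -0.948, -0.001], [0.001, 0.002, -1.0]]
force: [3.1, 1.1, -2.1]
opening: 0.0261
grip_force: 12.3
```

Call:
send_rows(targets=[[[-0.053, 0.159, 0], [0, 0, -1], 1], [[-0.042, 0.163, 0], [0, 0, -1], 1]])

```text
t: 21.12
ee_pos: [0.5016, -0.1172, 0.1357]
tool_rot: [[0.983, 0.184, 0.001], [0.184, -0.983, -0.001], [0.001, 0.001, -1.0]]
force: [1.8, -0.9, -1.2]
opening: 0.0262
grip_force: 12.4
```

Call:
send_rows(targets=[[[-0.03, 0.165, 0], [0, 0, -1], 1], [[-0.019, 0.167, 0], [0, 0, -1], 1]])

```text
t: 21.38
ee_pos: [0.4984, -0.0974, 0.1356]
tool_rot: [[0.999, 0.045, 0.0], [0.045, -0.999, -0.001], [0.0, 0.001, -1.0]]
force: [0.9, -1.1, -1.0]
opening: 0.0269
grip_force: 12.5
```

Call:
send_rows(targets=[[[-0.007, 0.168, 0], [0, 0, -1], 1], [[0.005, 0.168, 0], [0, 0, -1], 1]])

```text
t: 21.62
ee_pos: [0.4979, -0.0773, 0.1356]
tool_rot: [[0.995, -0.095, -0.0], [-0.095, -0.995, -0.001], [-0.0, 0.001, -1.0]]
force: [-1.2, -1.2, 1.1]
opening: 0.0271
grip_force: 12.4
```

Call:
send_rows(targets=[[[0.017, 0.167, 0], [0, 0, -1], 1], [[0.028, 0.165, 0], [0, 0, -1], 1]])

```text
t: 21.88
ee_pos: [0.5001, -0.0574, 0.1356]
tool_rot: [[0.973, -0.233, -0.002], [-0.233, -0.973, -0.001], [-0.001, 0.002, -1.0]]
force: [-3.3, -0.9, 2.3]
opening: 0.0268
grip_force: 12.4
```

Call:
send_rows(targets=[[[0.04, 0.163, 0], [0, 0, -1], 1], [[0.051, 0.16, 0], [0, 0, -1], 1], [[0, 0, 0], [0, 0, 0], 1]])

```text
t: 22.25
ee_pos: [0.5054, -0.037, 0.1356]
tool_rot: [[0.932, -0.364, -0.002], [-0.364, -0.932, -0.001], [-0.002, 0.001, -1.0]]
force: [-5.6, 1.8, 4.7]
opening: 0.0261
grip_force: 11.8
```

```bash
cat > bar.py <<'E'
from h import *
import sys
b=optics.grab_frame("scene")[:,:,::-1]; cv2.imwrite("pics/%s.png"%sys.argv[1],b)
def edge(i,c):
    g=i[:,c,1].astype(float); hi=g[305:310].mean(); lo=g[321:326].mean(); t=(hi+lo)/2
    r=[k for k in range(308,322) if g[k]>=t>g[k+1]][-1]; return r+(g[r]-t)/(g[r]-g[r+1])
for n in("scene0","scene3","scene4",sys.argv[1]):
    i=cv2.imread("pics/%s.png"%n); print(n,np.mean([edge(i,c) for c in range(317,326)]).round(2),[round(edge(i,c),2) for c in range(317,326)])
s=status.read_state(); p=s['ee_pos']; print(s['t'],np.arctan2(-(p[1]+.086),.643-p[0])-.285,np.arctan2(s['tool_rot'][1][0],s['tool_rot'][0][0])-.285,s['force'])
E
python3 bar.py scene5
```

```text
scene0 314.91 [np.float64(314.19), np.float64(314.44), np.float64(314.63), np.float64(314.89), np.float64(315.11), np.float64(315.07), np.float64(315.08), np.float64(315.23), np.float64(315.54)]
scene3 316.94 [np.float64(316.27), np.float64(316.57), np.float64(316.81), np.float64(316.81), np.float64(316.84), np.float64(316.9), np.float64(317.18), np.float64(317.39), np.float64(317.69)]
scene4 317.69 [np.float64(316.96), np.float64(317.17), np.float64(317.38), np.float64(317.71), np.float64(317.8), np.float64(317.82), np.float64(317.9), np.float64(318.12), np.float64(318.38)]
scene5 317.69 [np.float64(316.96), np.float64(317.19), np.float64(317.35), np.float64(317.7), np.float64(317.78), np.float64(317.82), np.float64(317.91), np.float64(318.14), np.float64(318.37)]
22.3 -0.6255200490818957 -0.6566346101716951 [-6.19111003  1.4662672   4.8267571 ]
```

```bash
python3 - <<'E'
from h import *
ax=np.array([.643,-.086]); a=.285-.63; u=-np.array([np.cos(a),np.sin(a)]); l=np.array([-u[1],u[0]])
# predicted pixels of pivot and end (thumb top .199) for lever angles
i=cv2.imread("pics/scene5.png")
for L in(.1,.2,.3,.45):
    e=ax+u*(.058-.082*np.cos(L))+l*.082*np.sin(L); m=ax+u*(.058-.04*np.cos(L))+l*.04*np.sin(L)
    print(L,pix("scene",[*m,.19]).round(1),pix("scene",[*e,.199]).round(1),pix("wrist",[*m,.19]).round(1))
print("piv",pix("scene",[*(ax+.058*u),.19]).round(1),"head",pix("scene",[*ax,.172]).round(1))
w=optics.grab_frame("wrist")[:,:,::-1]
print("wrist piv",pix("wrist",[*(ax+.058*u),.19]))
c=cv2.resize(i[240:310,290:360],(420,420),interpolation=2)
cv2.imwrite("pics/c5.png",np.hstack([c,cv2.resize(w[0:240,220:460],(380,420))]))
m=(i.max(2)<75).astype(np.uint8)[255:290,300:330]
for r in range(0,35,3): xs=np.where(m[r])[0]; print(255+r,(xs.min()+300,xs.max()+300) if len(xs) else None)
E
```

```text
0.1 [318.4 267.5] [329.1 274.9] [316.5 -38.5]
0.2 [317.  268.1] [326.2 276.3] [331.4 -36.2]
0.3 [315.5 268.7] [323.  277.5] [345.9 -32.2]
0.45 [313.1 269.3] [318.1 278.9] [366.7 -23.1]
piv [308.6 258.1] head [324.7 276. ]
wrist piv [306.55397032 120.90021665]
255 (np.int64(325), np.int64(329))
258 (np.int64(307), np.int64(329))
261 (np.int64(305), np.int64(329))
264 (np.int64(305), np.int64(313))
267 (np.int64(310), np.int64(314))
270 (np.int64(311), np.int64(316))
273 (np.int64(313), np.int64(318))
276 (np.int64(314), np.int64(319))
279 (np.int64(315), np.int64(321))
282 (np.int64(317), np.int64(322))
285 (np.int64(318), np.int64(321))
288 None
```

View pics/c5.png

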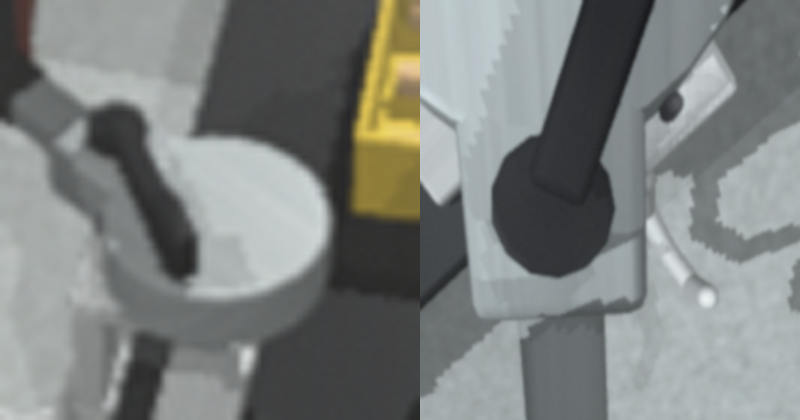

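The lever is clearly on the tighten side, at about +0.42, but the last stroke did not move the bar. I'll do a longer stroke, up to the anticlockwise stop, and log the bar along the way.

Call:
send_rows(targets=[[[-0.051, -0.16, 0], [0, 0, 1], 1], [[-0.04, -0.163, 0], [0, 0, 1], 1], [[-0.028, -0.165, 0], [0, 0, 1], 1], [[-0.017, -0.167, 0], [0, 0, 1], 1], [[-0.005, -0.168, 0], [0, 0, 1], 1], [[0.007, -0.168, 0], [0, 0, 1], 1], [[0.019, -0.167, 0], [0, 0, 1], 1], [[0.03, -0.165, 0], [0, 0, 1], 1]])

```text
t: 23.35
ee_pos: [0.5018, -0.1163, 0.1356]
tool_rot: [[0.982, 0.188, 0.001], [0.188, -0.982, 0.001], [0.001, -0.0, -1.0]]
force: [1.1, 5.5, -2.0]
opening: 0.0266
grip_force: 11.7
```

Call:
send_rows(targets=[[[0.042, -0.163, 0], [0, 0, 1], 1], [[0.053, -0.159, 0], [0, 0, 1], 1], [[0.064, -0.155, 0], [0, 0, 1], 1], [[0.074, -0.15, 0], [0, 0, 1], 1], [[0.085, -0.145, 0], [0, 0, 1], 1], [[0.095, -0.139, 0], [0, 0, 1], 1], [[0.104, -0.132, 0], [0, 0, 1], 1], [[0.113, -0.124, 0], [0, 0, 1], 1]])

```text
t: 24.35
ee_pos: [0.5395, -0.186, 0.1356]
tool_rot: [[0.733, 0.68, 0.0], [0.68, -0.733, 0.001], [0.001, -0.0, -1.0]]
force: [0.2, 2.1, 0.7]
opening: 0.0262
grip_force: 11.8
```

Call:
send_rows(targets=[[[0.121, -0.116, 0], [0, 0, 1], 1], [[0.129, -0.107, 0], [0, 0, 1], 1], [[0, 0, 0], [0, 0, 0], 1]])

```text
t: 24.72
ee_pos: [0.5551, -0.1999, 0.1356]
tool_rot: [[0.634, 0.774, 0.001], [0.774, -0.634, 0.0], [0.001, 0.001, -1.0]]
force: [0.5, 3.5, 0.5]
opening: 0.0265
grip_force: 12.0
```

```bash
python3 bar.py s6 | tail -2 | cut -c1-120
```

```text
s6 316.63 [np.float64(316.06), np.float64(316.05), np.float64(316.19), np.float64(316.45), np.float64(316.64), np.float6
24.775 0.6254753776125954 0.5985546887918805 [ 2.70150253  2.4584128  -0.89099878]
```

Call:
send_rows(targets=[[[-0.129, 0.107, 0], [0, 0, -1], 1], [[-0.121, 0.116, 0], [0, 0, -1], 1], [[-0.113, 0.124, 0], [0, 0, -1], 1], [[-0.104, 0.132, 0], [0, 0, -1], 1]])

```text
t: 25.28
ee_pos: [0.5266, -0.1709, 0.1356]
tool_rot: [[0.824, 0.566, 0.002], [0.566, -0.824, -0.001], [0.001, 0.002, -1.0]]
force: [5.2, 2.3, -3.6]
opening: 0.0269
grip_force: 12.2
```

```bash
python3 bar.py s7 | tail -2 | cut -c1-120
```

```text
s7 316.79 [np.float64(316.05), np.float64(316.15), np.float64(316.42), np.float64(316.65), np.float64(316.95), np.float6
25.325 0.3358592632330732 0.3148442912711736 [ 2.91920376  2.8683268  -5.13658831]
```

Call:
send_rows(targets=[[[-0.095, 0.139, 0], [0, 0, -1], 1], [[-0.085, 0.145, 0], [0, 0, -1], 1], [[-0.074, 0.15, 0], [0, 0, -1], 1]])

```text
t: 25.7
ee_pos: [0.5114, -0.1452, 0.1357]
tool_rot: [[0.923, 0.384, 0.001], [0.384, -0.923, -0.001], [0.001, 0.001, -1.0]]
force: [4.9, 1.5, -4.6]
opening: 0.0263
grip_force: 12.3
```

```bash
python3 bar.py s8 | tail -2 | cut -c1-120
```

```text
s8 317.11 [np.float64(316.59), np.float64(316.7), np.float64(316.75), np.float64(316.76), np.float64(316.96), np.float64
25.75 0.12796785881334682 0.10684278771459338 [ 1.46716586  2.54553466 -2.49980906]
```

```bash
python3 - <<'E'
import cv2,numpy as np
for n in("scene0","scene5","s6","s7","s8"):
    i=cv2.imread("pics/%s.png"%n); g=i[:,:,1]
    print(n,g[294:324,323].tolist())
    # lip row centre: top/side edges by columns at row 308
    print("   row308",g[308,306:340].tolist())
    # control: white tray near edge
    print("   ctrl",g[318:328,345].tolist())
E
```

```text
scene0 [98, 100, 101, 100, 115, 121, 122, 122, 121, 121, 121, 119, 120, 119, 119, 119, 120, 119, 119, 134, 128, 83, 47, 41, 42, 42, 41, 41, 41, 40]
   row308 [129, 138, 126, 82, 47, 45, 44, 43, 54, 102, 119, 121, 120, 120, 121, 121, 119, 119, 119, 119, 121, 121, 120, 88, 52, 47, 55, 59, 60, 60, 60, 60, 59, 60]
   ctrl [239, 223, 166, 151, 152, 152, 151, 150, 148, 146]
scene5 [109, 108, 109, 105, 118, 127, 128, 130, 149, 157, 158, 157, 157, 156, 156, 154, 154, 154, 154, 153, 154, 156, 168, 147, 98, 58, 48, 49, 49, 48]
   row308 [137, 147, 135, 89, 54, 53, 53, 52, 53, 91, 140, 156, 157, 155, 155, 157, 157, 156, 153, 154, 153, 155, 155, 138, 89, 53, 60, 65, 64, 64, 64, 64, 63, 64]
   ctrl [247, 232, 176, 161, 162, 162, 162, 160, 157, 156]
s6 [108, 105, 105, 109, 124, 130, 131, 130, 131, 130, 130, 130, 129, 129, 130, 128, 128, 128, 129, 129, 129, 139, 141, 92, 47, 42, 44, 44, 44, 45]
   row308 [139, 149, 135, 86, 49, 46, 47, 45, 51, 100, 125, 128, 130, 129, 129, 130, 130, 130, 128, 128, 128, 128, 128, 108, 70, 51, 59, 64, 65, 65, 64, 64, 63, 64]
   ctrl [249, 233, 180, 163, 163, 164, 163, 160, 158, 158]
s7 [106, 108, 106, 106, 123, 130, 129, 129, 130, 130, 130, 128, 129, 128, 129, 128, 127, 126, 128, 129, 149, 165, 145, 92, 50, 42, 43, 45, 42, 44]
   row308 [133, 138, 121, 77, 49, 47, 49, 49, 51, 86, 119, 128, 129, 129, 128, 129, 129, 129, 128, 128, 127, 128, 128, 107, 68, 49, 58, 64, 64, 64, 64, 64, 64, 64]
   ctrl [248, 233, 178, 162, 162, 163, 162, 160, 158, 157]
s8 [107, 108, 109, 108, 122, 129, 129, 130, 129, 130, 130, 129, 129, 128, 127, 127, 127, 127, 127, 127, 130, 139, 134, 107, 66, 44, 43, 43, 45, 45]
   row308 [136, 141, 123, 79, 50, 49, 52, 49, 50, 79, 116, 128, 148, 156, 157, 141, 130, 127, 128, 146, 153, 144, 133, 114, 78, 52, 59, 64, 64, 63, 64, 64, 64, 63]
   ctrl [248, 232, 178, 161, 162, 162, 162, 161, 158, 156]
```

Call:
send_rows(targets=[[[-0.064, 0.155, 0], [0, 0, -1], 1], [[-0.053, 0.159, 0], [0, 0, -1], 1], [[-0.042, 0.163, 0], [0, 0, -1], 1]])

```text
t: 26.12
ee_pos: [0.5016, -0.1171, 0.1357]
tool_rot: [[0.983, 0.184, 0.0], [0.184, -0.983, -0.001], [0.0, 0.001, -1.0]]
force: [3.1, -0.2, -2.7]
opening: 0.0266
grip_force: 12.4
```

```bash
python3 bar.py s9 | tail -2 | cut -c1-120
```

```text
s9 317.66 [np.float64(317.17), np.float64(317.13), np.float64(317.23), np.float64(317.49), np.float64(317.68), np.float6
26.175 -0.07854926350312025 -0.10178948454142728 [ 1.38438179  0.66215673 -2.12505773]
```

Call:
send_rows(targets=[[[-0.03, 0.165, 0], [0, 0, -1], 1], [[-0.019, 0.167, 0], [0, 0, -1], 1], [[-0.007, 0.168, 0], [0, 0, -1], 1]])

```text
t: 26.55
ee_pos: [0.4977, -0.0877, 0.1357]
tool_rot: [[1.0, -0.024, -0.001], [-0.024, -1.0, -0.002], [-0.001, 0.002, -1.0]]
force: [1.5, -4.2, -2.1]
opening: 0.0267
grip_force: 12.4
```

```bash
python3 bar.py s10 | tail -2 | cut -c1-120
```

```text
s10 317.72 [np.float64(316.98), np.float64(317.19), np.float64(317.38), np.float64(317.72), np.float64(317.8), np.float6
26.6 -0.28111964302592646 -0.31089198881300567 [-0.430815   -2.87032907 -0.26917434]
```

Call:
send_rows(targets=[[[0.005, 0.168, 0], [0, 0, -1], 1], [[0.017, 0.167, 0], [0, 0, -1], 1], [[0.028, 0.165, 0], [0, 0, -1], 1]])

```text
t: 26.98
ee_pos: [0.5001, -0.0577, 0.1356]
tool_rot: [[0.973, -0.231, -0.002], [-0.231, -0.973, -0.001], [-0.002, 0.002, -1.0]]
force: [-0.3, 0.2, 2.6]
opening: 0.0264
grip_force: 11.8
```

```bash
python3 bar.py s11 | tail -2 | cut -c1-120
```

```text
s11 317.7 [np.float64(316.99), np.float64(317.18), np.float64(317.38), np.float64(317.72), np.float64(317.81), np.float6
27.025 -0.4924782347402687 -0.520204016167801 [-2.30446549 -0.85290436  0.90386324]
```

```bash
cat >> bar.py <<'E'
F=np.array(s['force']);d=p[:2]-np.array([.643,-.086]); print("Maxis %.2f"%(d[0]*F[1]-d[1]*F[0]),"Mz %.2f"%s['torque'][2],"tau1 %.2f"%s['tau'][0])
E
python3 bar.py s12 | tail -3 | cut -c1-90
```

```text
s12 317.71 [np.float64(316.96), np.float64(317.2), np.float64(317.37), np.float64(317.72),
27.075 -0.4890641063427885 -0.5156614801638447 [-2.89664916 -0.36564353  1.74074705]
Maxis 0.14 Mz -0.01 tau1 -0.97
```

Call:
send_rows(targets=[[[0.04, 0.163, 0], [0, 0, -1], 1], [[0.051, 0.16, 0], [0, 0, -1], 1]])

```text
t: 27.32
ee_pos: [0.5053, -0.0378, 0.1356]
tool_rot: [[0.932, -0.363, -0.003], [-0.363, -0.932, -0.001], [-0.002, 0.002, -1.0]]
force: [-4.6, 0.7, 3.4]
opening: 0.0269
grip_force: 11.8
```

```bash
python3 bar.py s13 | tail -3 | cut -c1-90
```

```text
s13 317.71 [np.float64(316.97), np.float64(317.18), np.float64(317.37), np.float64(317.72)
27.375 -0.632635361605685 -0.658776485923718 [-3.64964637  1.45994394  2.1555306 ]
Maxis -0.02 Mz 0.02 tau1 1.49
```

Call:
send_rows(targets=[[[-0.051, -0.16, 0], [0, 0, 1], 1], [[-0.04, -0.163, 0], [0, 0, 1], 1], [[-0.028, -0.165, 0], [0, 0, 1], 1]])

```text
t: 27.75
ee_pos: [0.4993, -0.0664, 0.1356]
tool_rot: [[0.988, -0.155, -0.0], [-0.155, -0.988, 0.001], [-0.0, -0.001, -1.0]]
force: [0.0, 3.3, -1.3]
opening: 0.0264
grip_force: 11.9
```

```bash
python3 bar.py s14 | tail -3 | cut -c1-90
```

```text
s14 317.7 [np.float64(316.98), np.float64(317.19), np.float64(317.36), np.float64(317.7), 
27.8 -0.4104436126687877 -0.438935167903858 [-0.54148526  1.06441966 -0.08945569]
Maxis -0.14 Mz 0.40 tau1 -0.16
```

Call:
send_rows(targets=[[[-0.017, -0.167, 0], [0, 0, 1], 1], [[-0.005, -0.168, 0], [0, 0, 1], 1], [[0.007, -0.168, 0], [0, 0, 1], 1], [[0.019, -0.167, 0], [0, 0, 1], 1], [[0.03, -0.165, 0], [0, 0, 1], 1]])

```text
t: 28.42
ee_pos: [0.5021, -0.1159, 0.1356]
tool_rot: [[0.982, 0.19, 0.001], [0.19, -0.982, 0.001], [0.001, -0.001, -1.0]]
force: [2.6, 3.8, -2.8]
opening: 0.0261
grip_force: 11.7
```

```bash
python3 bar.py s15 | tail -3 | cut -c1-90
```

```text
s15 317.43 [np.float64(316.94), np.float64(317.02), np.float64(317.01), np.float64(317.14)
28.475 -0.06459431143286887 -0.09181878472751645 [ 1.24514011  2.29210275 -2.37546285]
Maxis -0.28 Mz 0.27 tau1 0.61
```

Call:
send_rows(targets=[[[0.042, -0.163, 0], [0, 0, 1], 1], [[0.053, -0.159, 0], [0, 0, 1], 1], [[0.064, -0.155, 0], [0, 0, 1], 1], [[0.074, -0.15, 0], [0, 0, 1], 1], [[0.085, -0.145, 0], [0, 0, 1], 1], [[0.095, -0.139, 0], [0, 0, 1], 1], [[0.104, -0.132, 0], [0, 0, 1], 1], [[0.113, -0.124, 0], [0, 0, 1], 1]])

```text
t: 29.48
ee_pos: [0.54, -0.186, 0.1356]
tool_rot: [[0.733, 0.68, 0.001], [0.68, -0.733, 0.001], [0.001, -0.0, -1.0]]
force: [1.9, 4.5, -1.6]
opening: 0.0262
grip_force: 11.8
```

Call:
send_rows(targets=[[[-0.113, 0.124, 0], [0, 0, -1], 1], [[-0.104, 0.132, 0], [0, 0, -1], 1], [[-0.095, 0.139, 0], [0, 0, -1], 1], [[-0.085, 0.145, 0], [0, 0, -1], 1]])

```text
t: 29.98
ee_pos: [0.5163, -0.154, 0.1356]
tool_rot: [[0.894, 0.448, 0.002], [0.448, -0.894, -0.0], [0.002, 0.001, -1.0]]
force: [4.4, 0.8, -4.4]
opening: 0.0268
grip_force: 12.2
```

Call:
send_rows(targets=[[[-0.074, 0.15, 0], [0, 0, -1], 1]])

```text
t: 30.1
ee_pos: [0.5118, -0.1451, 0.1356]
tool_rot: [[0.923, 0.384, 0.002], [0.384, -0.923, -0.001], [0.001, 0.001, -1.0]]
force: [3.7, 0.1, -4.6]
opening: 0.0261
grip_force: 12.3
```

Call:
send_rows(targets=[[[-0.064, 0.155, 0], [0, 0, -1], 1]])

```text
t: 30.22
ee_pos: [0.5079, -0.1358, 0.1356]
tool_rot: [[0.948, 0.319, 0.002], [0.319, -0.948, -0.001], [0.001, 0.001, -1.0]]
force: [3.5, -0.1, -4.3]
opening: 0.0264
grip_force: 12.3
```

Call:
send_rows(targets=[[[-0.053, 0.159, 0], [0, 0, -1], 1]])

```text
t: 30.35
ee_pos: [0.5047, -0.1263, 0.1356]
tool_rot: [[0.968, 0.252, 0.001], [0.252, -0.968, -0.001], [0.001, 0.001, -1.0]]
force: [3.0, 1.1, -3.4]
opening: 0.0266
grip_force: 12.4
```

Call:
send_rows(targets=[[[-0.042, 0.163, 0], [0, 0, -1], 1]])

```text
t: 30.48
ee_pos: [0.502, -0.1167, 0.1356]
tool_rot: [[0.983, 0.184, 0.001], [0.184, -0.983, -0.001], [0.001, 0.001, -1.0]]
force: [2.2, -0.6, -3.6]
opening: 0.0269
grip_force: 12.4
```

Call:
send_rows(targets=[[[-0.03, 0.165, 0], [0, 0, -1], 1]])

```text
t: 30.6
ee_pos: [0.5001, -0.1068, 0.1356]
tool_rot: [[0.993, 0.115, 0.001], [0.115, -0.993, -0.001], [0.001, 0.001, -1.0]]
force: [1.3, 0.0, -3.5]
opening: 0.0262
grip_force: 12.4
```

Call:
send_rows(targets=[[[-0.019, 0.167, 0], [0, 0, -1], 1]])

```text
t: 30.72
ee_pos: [0.4988, -0.0969, 0.1356]
tool_rot: [[0.999, 0.045, 0.0], [0.045, -0.999, -0.001], [0.0, 0.001, -1.0]]
force: [2.1, -0.9, -2.7]
opening: 0.0265
grip_force: 12.4
```

```bash
python3 bar.py s16 | tail -3 | cut -c1-90
python3 - <<'E'
from h import *
a=cv2.imread("pics/scene0.png"); b=cv2.imread("pics/s16.png"); s=np.s_[245:345,290:390]
cv2.imwrite("pics/last.png",np.hstack([cv2.resize(b[s],(400,400),interpolation=2),cv2.resize(optics.grab_frame("wrist")[0:300,150:450,::-1],(400,400))]))
E
```

```text
s16 317.74 [np.float64(317.02), np.float64(317.21), np.float64(317.42), np.float64(317.79)
30.775 -0.22039167166728937 -0.24180115510692737 [ 0.08591019  0.31809393 -1.73143053]
Maxis -0.05 Mz 0.29 tau1 1.81
```

Call:
send_rows(targets=[[[-0.004, 0.084, 0], [0, 0, -0.5], 1]])

```text
t: 30.95
ee_pos: [0.4984, -0.0923, 0.1356]
tool_rot: [[1.0, 0.013, -0.0], [0.013, -1.0, -0.001], [-0.0, 0.001, -1.0]]
force: [0.3, 0.3, -1.6]
opening: 0.0262
grip_force: 12.5
```

Call:
send_rows(targets=[[[-0.003, 0.084, 0], [0, 0, -0.5], 1]])

```text
t: 31.08
ee_pos: [0.4983, -0.0877, 0.1356]
tool_rot: [[1.0, -0.022, 0.0], [-0.022, -1.0, -0.002], [0.0, 0.002, -1.0]]
force: [1.0, -4.5, -1.9]
opening: 0.0265
grip_force: 12.4
```

Call:
send_rows(targets=[[[0.002, 0.084, 0], [0, 0, -0.5], 1]])

```text
t: 31.2
ee_pos: [0.4983, -0.0835, 0.1356]
tool_rot: [[0.998, -0.058, -0.0], [-0.058, -0.998, -0.002], [0.0, 0.002, -1.0]]
force: [-0.8, -7.4, -1.8]
opening: 0.0266
grip_force: 12.4
```

Call:
send_rows(targets=[[[0.003, 0.084, 0], [0, 0, -0.5], 1]])

```text
t: 31.32
ee_pos: [0.4985, -0.0801, 0.1356]
tool_rot: [[0.996, -0.094, 0.0], [-0.094, -0.996, -0.004], [0.001, 0.004, -1.0]]
force: [0.9, -13.2, -2.9]
opening: 0.0273
grip_force: 12.4
```

View pics/last.png

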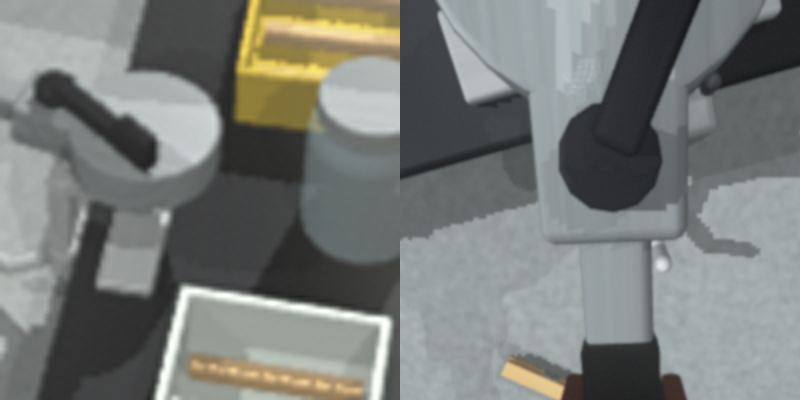

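This slow stroke meets a firm rising resistance (13 N and growing) at th ≈ -0.28, far above the 4 N it takes to turn the screw. That is the jam. The earlier fast strokes probably slipped over it. I'll press on a little further to confirm.

Call:
send_rows(targets=[[[0.003, 0.084, 0], [0, 0, -0.3], 1], [[0, 0, 0], [0, 0, 0], 1]])

```text
t: 31.58
ee_pos: [0.4986, -0.077, 0.1356]
tool_rot: [[0.993, -0.116, 0.0], [-0.116, -0.993, -0.006], [0.001, 0.006, -1.0]]
force: [1.3, -15.5, -2.9]
opening: 0.0271
grip_force: 12.2
```

```bash
python3 bar.py s17 | tail -3 | cut -c1-90
```

```text
s17 317.79 [np.float64(317.21), np.float64(317.31), np.float64(317.62), np.float64(317.76)
31.625 -0.3460772005836633 -0.4007269069823911 [  1.03713071 -16.24934231  -3.1360003 ]
Maxis 2.34 Mz 0.33 tau1 -7.66
```

Call:
send_rows(targets=[[[0.003, 0.084, 0], [0, 0, -0.3], 1], [[0, 0, 0], [0, 0, 0], 1]])

```text
t: 31.88
ee_pos: [0.4988, -0.0735, 0.1355]
tool_rot: [[0.99, -0.138, 0.0], [-0.138, -0.99, -0.007], [0.001, 0.007, -1.0]]
force: [0.3, -20.0, -3.5]
opening: 0.027
grip_force: 12.0
```

Call:
send_rows(targets=[[[0.003, 0.084, 0], [0, 0, -0.3], 1], [[0, 0, 0], [0, 0, 0], 1]])

```text
t: 32.12
ee_pos: [0.4991, -0.07, 0.1355]
tool_rot: [[0.987, -0.159, 0.0], [-0.159, -0.987, -0.009], [0.002, 0.009, -1.0]]
force: [1.7, -25.3, -3.8]
opening: 0.0276
grip_force: 12.2
```

```bash
python3 bar.py s18 | tail -3 | cut -c1-90
```

```text
s18 317.83 [np.float64(317.2), np.float64(317.34), np.float64(317.67), np.float64(317.79),
32.175 -0.3946010822127232 -0.4450043851184138 [  2.21883803 -24.18231988  -3.96600862]
Maxis 3.45 Mz 0.28 tau1 -12.12
```

The jam is confirmed: 25 N at the grip with th ≈ -0.39, well short of the handle's own stop. I'll unload, open, rise and retreat.

Call:
send_rows(targets=[[[-0.005, -0.168, 0], [0, 0, 0.6], 1], [[-0.003, -0.13, 0], [0, 0, 0.5], 1], [[0, 0, 0], [0, 0, 0], -1], [[0, 0, 0], [0, 0, 0], -1], [[0, 0, 0], [0, 0, 0], -1], [[0, 0, 0], [0, 0, 0], -1], [[0, 0, 0], [0, 0, 0], -1], [[0, 0, 0], [0, 0, 0], -1]])

```text
t: 33.17
ee_pos: [0.4982, -0.0787, 0.1355]
tool_rot: [[0.997, -0.078, -0.001], [-0.078, -0.997, 0.0], [-0.001, -0.0, -1.0]]
force: [0.2, 0.3, -0.1]
opening: 0.0836
grip_force: 0.0
```

Call:
send_rows(targets=[[[0, 0, 0.6], [0, 0, 0], -1], [[0, 0, 0.8], [0, 0, 0], -1], [[0, 0, 0.9], [0, 0, 0], -1], [[-0.8, 0, 0], [0, 0, 0], -1], [[-0.3, -0.8, 0.2], [0, 0, 0], -1], [[0, -0.9, 0], [0, 0, 0], -1], [[0, -0.9, 0], [0, 0, 0], -1], [[0, 0, 0], [0, 0, 0], -1]])

```text
t: 34.17
ee_pos: [0.4314, -0.2385, 0.2852]
tool_rot: [[0.996, -0.084, -0.001], [-0.084, -0.996, -0.001], [-0.001, 0.001, -1.0]]
force: [0.5, 1.3, -0.3]
opening: 0.0879
grip_force: 0.0
```

```bash
python3 bar.py s19 | tail -3 | cut -c1-90; python3 - <<'E'
from h import *
t=optics.grab_frame("top")[:,:,::-1]; a=cv2.imread("pics/top0.png"); cv2.imwrite("pics/top9.png",t)
d=cv2.absdiff(a,t).max(2)
for n,(x0,y0,x1,y1) in dict(yellow=(245,145,325,218),jar=(322,125,357,168),white=(378,105,460,176),blue=(86,270,165,335),peg1=(332,280,372,302),peg2=(256,303,288,337)).items(): print(n,(d[y0:y1,x0:x1]>40).sum())
# lever: dark pixels on the bright head disc, in head-centre coordinates
c=pix("top",[.643,-.086,.172]); m=(t.max(2)<60).astype(np.uint8); m[:, :int(c[0])-40]=0
r=[(x,y) for y in range(int(c[1])-25,int(c[1])+35) for x in range(int(c[0])-30,int(c[0])+30) if t[y,x].max()<60 and np.hypot(x-c[0],y-c[1])<19]
if r: print("lever px on disc",len(r),np.mean(r,0),"centre",c, cv2.fitLine(np.float32(r),2,0,.01,.01).ravel())
E
```

```text
s19 317.8 [np.float64(317.2), np.float64(317.34), np.float64(317.4), np.float64(317.68), n
34.225 0.33233538233228527 -0.36650798294449727 [-0.4643336   0.93639474  0.0493354 ]
Maxis -0.27 Mz -0.00 tau1 1.84
yellow 6
jar 0
white 0
blue 0
peg1 0
peg2 0
lever px on disc 130 [378.82307692 196.60769231] centre [368.42933083 194.46218118] [ 2.8415421e-01 -9.5877856e-01  3.7882309e+02  1.9660770e+02]
```

```bash
python3 -c "
from workcell import bot
print(bot.close_job())"
```

```text
the job is handed in; nothing more can be done
None
```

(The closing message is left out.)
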